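# Drive home the wedge of a gel-casting clamp

## Robot

A 7-joint arm with a two-finger parallel gripper is mounted at the origin on a cart in front of the work surface, level with it; the furniture and walls round the work are solid. World frame = base frame: x ahead of the robot, y to its left, z up, the work surface at z = 0. Lengths are in m, angles in rad, forces in N, time in s.
With the tool pointing down it reaches from about 0.4 to 0.85 m from the base axis. Payload 6.9 kg.
Tool frame: the origin (TCP) lies midway between the tips of the shut fingers; the grasp point (between the pads) lies behind it (ctrl.pinch_z is the z of the grasp point in the tool frame, in m); z points along the fingers, y is the line along which they close (so a half turn about z gives the same grasp; the last joint's range is limited). The gripper opens to 85 mm and grips with 20 to 120 N. Pads are 22 mm wide; open, the fingers measure 114 mm over their backs; the gripper's body (76 mm by 85 mm) begins 54 mm behind the grasp point. The pads swing forward as they close: fully open they stand 13 mm farther back than shut.
Start: joints at [-1.224, 0.507, -0.238, 1.5, 0.126, 1.149, -0.155], TCP at [0.149, 0.607, 0.231] pointing down, gripper open.
Joint ranges: [-3.08, 3.08], [-0.24, 2.05], [-1.43, 1.35], [0, 2.5], [-1.52, 4.66], [0.17, 1.96], [-2.89, 2.89]. Speed limits (rad/s): [2.39, 2.39, 3.14, 3.14, 3.14, 3.14, 3.14].

## Interface

Orientations are given as a unit quaternion [w, x, y, z].
In Python, from station import ctrl, get_state, vision, ticket, models gives the robot as it stands. Calls block until the motion is done:
- ctrl.movep(position, orientation): joint-space move of the TCP to a pose.
- ctrl.movel(position, frame=None, max_speed=0.15): straight line of the TCP; frame=None keeps the orientation; max_speed is the mean speed in m/s.
- ctrl.set_joints(angles): joint-space move.
- ctrl.ungrasp() and ctrl.close_gripper(force=None): open the fingers fully, or close them until they stop; force is the grip in N (None keeps the last).
- ctrl.pause(seconds).
- ctrl.ik(position, orientation): joint angles nearest the present ones, or None.
- get_state(): the state.
- vision.grab_frame(name): name is "scene" or "top"; returns (picture, depth): 384x512x3 uint8, blue, green, red; 384x512 float32, m along the optical axis (not along the pixel's ray), 0 where there is no reading.
- vision.camera_info(name): a dict with "mtx" (3x3 intrinsics, pixels), "dist_coeffs" ([k1, k2, p1, p2, k3] as OpenCV has them; the pictures are not rectified), "R" (3x3) and "t" (3): a world point X has camera coordinates R X + t. Camera axes: x right, y down, z forward; pixel columns grow to the right and rows downward; lengths in m; the calibration is good to about 2 mm. A picture is of the moment at which its call begins. camera_info takes no time and is no camera call.
A pose or a line that the arm cannot do raises ctrl.Unreachable and nothing moves.
- ticket.close_job(): hands the job in; it is judged then, once.
Trained networks look in the newest picture that a camera, given by its name, has taken for a name from the list of things; names that differ only in an ending like _2 or _b are one class to them, and where a whole thing is asked for, a point or a joint stands for the part that bears it (a point fixed in the world has none). Each returns a list of dicts, best first, with "p" (0 to 1); they miss things now and then, are a little off and sometimes report something else, mostly with a low value. They report only what shows in the picture. A call takes as long as a camera call.
- models.recognise(camera, target): "point" ([column, row] in pixels, amid what is visible of it).
- models.masks_of(camera, target): "mask" (384x512 bool, what is visible of it) and "point" ([column, row] in pixels, amid what is visible of it).
The state is a dict: "time": time; "qpos": joint angles; "qd": joint speeds; "tau": joint torques, N m; "tcp_pos": TCP position; "eef_rot": TCP orientation; "contact_force": force on the tool from outside, world axes, zero at the start; "wrist_torque": the same for the moment, N m; "width": finger opening in m; "gripper_force": force on a finger pad.
Only numpy, scipy, OpenCV 4.12 (cv2) and the standard library are available. Lean on these libraries where they do the work, as an engineer would, in place of code of your own. Each camera call takes 0.05 s, during which the arm holds its last target. There are 200 camera calls.

## Task

The orange wedge that locks the glass gel cassette in the bench clamp is still loose. Pick up the mallet by its handle, tap the butt of the wedge sideways with the mallet head until the wedge stops advancing and sits tight, then lay the mallet flat on the bench. Do not push the wedge with the gripper, and do not disturb the flask.

Things in the scene. Friction and masses are not known exactly. Their poses are not given: they have to be found in the camera images.
- mallet_grip (a point): Mallet, black rubber head with yellow bands, wooden handle, yellow end knob; lies flat. Point: middle of the handle (22 mm wide and high, 24 mm above the bench), grip here from above. x runs along the handle to the head, y along the head's axis, z up. Head: 48 mm cylinder, 70 mm long along y, centred at x = 65 mm, flat faces at y = ±35 mm. Knob: diameter 48 mm, ends at x = -97 mm.
- wedge_butt (a point): Centre of the butt face (31 mm wide, 35 high) of the orange wedge, 45 mm above the bench, out of the left side of a fixed grey clamp with glass plates. Drive it along this point's -y axis (to the robot's right); x is level, away from the robot. Clamp: 100 mm along y, 76 high, from x = -34 to +80 mm. Butt to clamp side: 70 mm when out, 30 when tight.
- wedge (a joint): How far the wedge is driven, m: 0 out, 0.040 tight, where it stops and the black line round it, 30 mm from the butt, meets the clamp's side. Starts between 0 and 0.012. It slides with a steady friction of about 3 N, stays where it is left, and closes the white jaw on the glass.
- flask: Conical glass flask, 62 mm in diameter, 102 mm high, standing upright beyond the clamp, a bystander to be left alone; origin at the centre of its underside. Also in the room: a fixed white water bath, 226 mm high, over x 0.46 to 0.76, y 0.09 to 0.42 m (x ahead of the robot, y left): keep the arm in front of or above it.

How it is judged:
By the outcome, as a careful person would: the job done as asked, in the order asked, and still so for the second after the job is handed in, with the robot touching nothing.
It also fails if it takes over 45 s, if anything falls off the work surface, if the arm or the gripper's body presses on something with over 40 N, if the wrist force passes 120 N, or if a joint passes its speed limit or range.

## Working session

There is one attempt and no reset: what is moved stays moved. The work goes in short steps, each a Python script; the robot and the scene stay as the last script left them, time stands still between calls to the robot, and variables do not carry over. Pictures are saved under pics/ and viewed, at most 10 in all, crops included, and the job is handed in when it is done.

```bash
mkdir -p pics; ls; cat > h.py <<'E'
import numpy as np, cv2
from station import ctrl, get_state, vision, ticket, models
def cloud(cam):
    img,d=vision.grab_frame(cam); c=vision.camera_info(cam)
    R=np.array(c["R"]);t=np.array(c["t"]);K=np.array(c["mtx"]);D=np.array(c["dist_coeffs"])
    h,w=d.shape; u,v=np.meshgrid(np.arange(w),np.arange(h))
    n=cv2.undistortPoints(np.stack([u,v],-1).reshape(-1,1,2).astype(np.float64),K,D).reshape(h,w,2)
    P=np.dstack([n*d[...,None],d])
    X=(P-t)@R; X[d<=0]=np.nan
    return img,d,X
E
python3 - <<'E'
from h import *
ims=[]
for cam in ("scene","top"):
    img,d,X=cloud(cam); c=vision.camera_info(cam)
    print(cam,"campos",(-np.array(c["R"]).T@np.array(c["t"])).round(3))
    cv2.imwrite(f"pics/{cam}0.png",img)
    for n in ("mallet_grip","wedge_butt","wedge","flask"):
        for r in models.masks_of(cam,n)[:2]:
            m=r["mask"]; p=X[m]; p=p[~np.isnan(p[:,0])]
            print(n,round(r["p"],2),np.round(r["point"]),m.sum(),np.nanmedian(p,0).round(3) if len(p) else None, np.percentile(p,[3,97],axis=0).round(3).tolist() if len(p) else None)
print(get_state(),ctrl.pinch_z)
E
```

```text
pics
scene campos [ 0.14  -0.558  0.664]
mallet_grip 0.67 [189. 214.] 1245 [ 0.458 -0.05   0.035] [[0.395, -0.142, -0.0], [0.513, 0.009, 0.048]]
wedge_butt 0.87 [266. 243.] 667 [ 0.513 -0.257  0.061] [[0.497, -0.337, 0.036], [0.527, -0.221, 0.063]]
wedge 0.68 [266. 244.] 735 [ 0.513 -0.256  0.061] [[0.496, -0.341, 0.03], [0.53, -0.218, 0.064]]
flask 0.58 [325. 199.] 661 [ 0.706 -0.262  0.044] [[0.69, -0.283, 0.008], [0.728, -0.238, 0.1]]
top campos [ 0.457 -0.126  0.916]
mallet_grip 0.65 [316. 226.] 709 [ 0.515 -0.269  0.062] [[0.501, -0.337, 0.058], [0.527, -0.215, 0.065]]
mallet_grip 0.56 [202. 245.] 1661 [ 0.47  -0.028  0.038] [[0.403, -0.131, 0.001], [0.522, 0.025, 0.049]]
wedge_butt 0.79 [316. 230.] 726 [ 0.515 -0.264  0.062] [[0.499, -0.335, 0.047], [0.526, -0.215, 0.065]]
wedge 0.62 [315. 226.] 767 [ 0.515 -0.266  0.062] [[0.499, -0.337, 0.048], [0.527, -0.215, 0.065]]
flask 0.79 [310. 137.] 675 [ 0.709 -0.251  0.042] [[0.691, -0.28, 0.007], [0.737, -0.228, 0.102]]
{'time': 0.5, 'qpos': array([-1.22449276,  0.50751986, -0.23758852,  1.50026497,  0.12572729,
        1.14889906, -0.15477422]), 'qd': array([-0.000122  , -0.00020786, -0.00025557, -0.0003251 ,  0.00069776,
       -0.00027936, -0.00019301]), 'tau': array([ 1.71865642e-03, -6.19846272e+01, -2.18212098e+00, -2.49769539e+01,
        1.38969955e-02,  3.12717784e-03, -3.23226800e-05]), 'tcp_pos': array([0.1490818 , 0.60691515, 0.23123977]), 'eef_rot': array([ 5.76844034e-06,  1.20105818e-01,  9.92761094e-01, -5.56734784e-05]), 'contact_force': array([ 0.16374009,  0.70199867, -0.10536333]), 'wrist_torque': array([ 0.01543611, -0.00208265, -0.00368008]), 'gripper_force': 0.0, 'width': 0.08540802050642425} -0.0187
```

```bash
python3 - <<'E'
import cv2
a=cv2.imread("pics/top0.png")[90:330,120:400]
b=cv2.imread("pics/scene0.png")[130:330,100:380]
cv2.imwrite("pics/a.png",cv2.resize(a,None,fx=2.5,fy=2.5)); cv2.imwrite("pics/b.png",cv2.resize(b,None,fx=2.5,fy=2.5))
E
```

```text
(no output)
```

View pics/a.png

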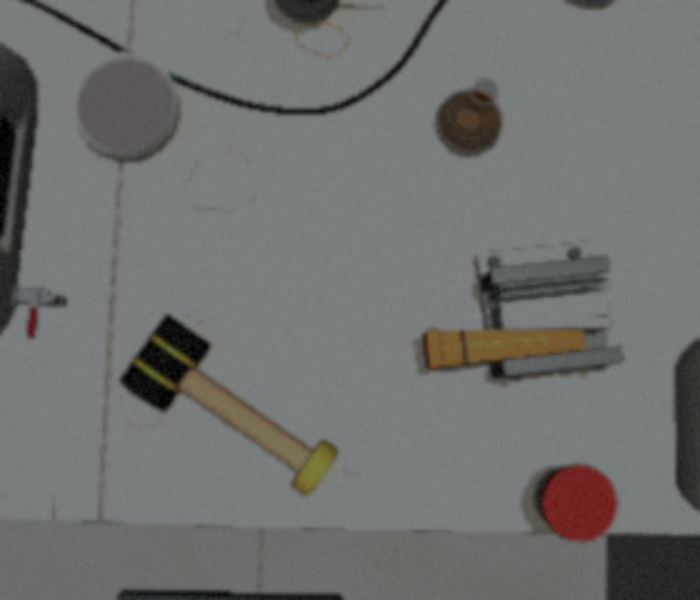

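View pics/b.png

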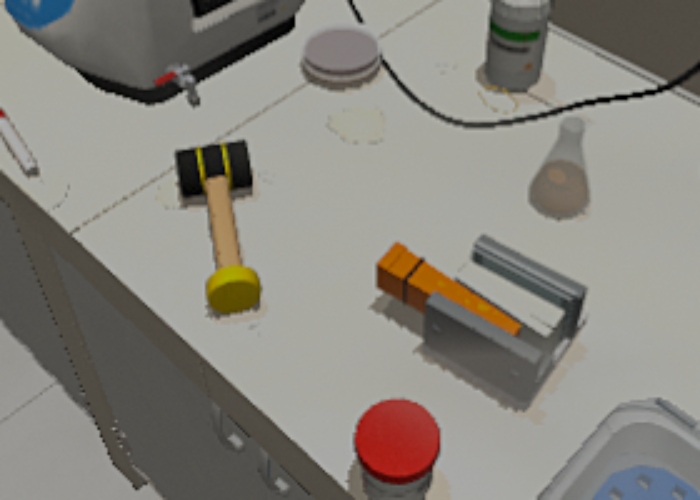

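The top view shows the mallet with its head at about (186,235) full-image px and its knob at (246,277). The wedge butt is at (290,230), left of the clamp, and its black line is outside the clamp, so the wedge is loose. The flask is at (307,138), clear of the work. The scene view agrees. Next I'll fit the geometry.

```bash
cat > meas.py <<'E'
from h import *
def masks(cam,near=None):
    img,d,X=cloud(cam)
    hsv=cv2.cvtColor(img,cv2.COLOR_BGR2HSV); return img,hsv,X
def line(p):
    vx,vy,x0,y0=cv2.fitLine(p.astype(np.float32),cv2.DIST_HUBER,0,.001,.001).ravel(); return np.array([vx,vy]),np.array([x0,y0])
if __name__=="__main__":
  for cam in ("top","scene"):
    img,hsv,X=masks(cam); x,y,z=X[...,0],X[...,1],X[...,2]
    with np.errstate(invalid='ignore'):
      reg=(x>.36)&(x<.6)&(y>-.17)&(y<.08)&(z>.012)&(z<.06)
      p=X[reg]; print(cam,"mallet n",len(p),"zmax",np.percentile(p[:,2],98).round(4))
      hd=hsv[...,2]<60; head=X[reg&hd]
      (c,s,a)=cv2.minAreaRect(head[:,:2].astype(np.float32)); print("head rect",np.round(c,4),np.round(s,4),a)
      yl=reg&(hsv[...,1]>170)&(hsv[...,0]>22)&(hsv[...,0]<38)
      kn=X[yl&(y<-.06)]; print("knob",len(kn),kn[:,:2].mean(0).round(4) if len(kn) else '')
      wood=X[reg&(hsv[...,1]>50)&(hsv[...,1]<170)&(hsv[...,2]>80)&(z<.042)&(z>.025)]
      v,o=line(wood[:,:2]); 
      if v@(np.array(c)-o)<0: v=-v
      print("wood",len(wood),"z top",np.percentile(wood[:,2],[50,90]).round(4),"heading",np.degrees(np.arctan2(v[1],v[0])).round(2),o.round(4))
      s=(p[:,:2]-o)@v; e=(p[:,:2]-o)@np.array([-v[1],v[0]])
      print(" along",np.percentile(s,[.5,99.5]).round(4)," mid grip", (o+v*(np.percentile(s,.3)+.097)).round(4), (o+v*(np.percentile(s,99.7)-.089)).round(4), "head lateral",np.percentile(e[s>np.percentile(s,99)-.04],[1,99]).round(4))
      cl=(x>.44)&(x<.65)&(y>-.42)&(y<-.12)
      og=cl&(hsv[...,0]<22)&(hsv[...,1]>130)&(hsv[...,2]>60)&(z>.02)
      w=X[og]; top=w[w[:,2]>.055]
      print("wedge top z",np.median(top[:,2]).round(4)); bt=top[top[:,1]>top[:,1].max()-.025]
      print(" butt y max",np.percentile(top[:,1],[98,100]).round(4)," x range butt",np.percentile(bt[:,0],[2,98]).round(4))
      for lo,hi in((.44,.515),(.54,.65)):
        g=cl&~og&(z>.066)&(z<.085)&(x>lo)&(x<hi); q=X[g]
        if len(q)>20:
          v,o=line(q[:,:2]); print(" wall",len(q),"z",np.median(q[:,2]).round(4),"dir",np.degrees(np.arctan2(-v[0]*np.sign(v[1]),abs(v[1]))).round(2),"o",o.round(4),"y",np.percentile(q[:,1],[1,99]).round(4),"x",np.percentile(q[:,0],[1,99]).round(4))
E
python3 meas.py
```

```text
top mallet n 1605 zmax 0.0498
head rect [0.4942 0.0015] [0.0444 0.0676] 57.07191848754883
knob 6 [ 0.4174 -0.1301]
wood 672 z top [0.0351 0.0376] heading 57.27 [ 0.4471 -0.0715]
 along [-0.0728  0.1105]  mid grip [ 0.4599 -0.0516] [ 0.4589 -0.0532] head lateral [-0.0342  0.034 ]
wedge top z 0.0618
 butt y max [-0.2153 -0.2127]  x range butt [0.4969 0.5235]
 wall 334 z 0.0704 dir 7.69 o [ 0.5025 -0.3236] y [-0.3719 -0.2753] x [0.4918 0.5141]
 wall 766 z 0.0704 dir 9.47 o [ 0.5663 -0.3119] y [-0.3605 -0.2667] x [0.5408 0.5876]
scene mallet n 1171 zmax 0.0481
head rect [ 0.4929 -0.0027] [0.0423 0.0677] 57.36418914794922
knob 302 [ 0.41   -0.1321]
wood 353 z top [0.0342 0.0357] heading 54.84 [ 0.4506 -0.0671]
 along [-0.0816  0.0961]  mid grip [ 0.4594 -0.0547] [ 0.4554 -0.0604] head lateral [-0.0314  0.0364]
wedge top z 0.061
 butt y max [-0.219  -0.2159]  x range butt [0.4964 0.5264]
 wall 340 z 0.0697 dir 7.58 o [ 0.5019 -0.325 ] y [-0.3742 -0.2778] x [0.491  0.5144]
 wall 628 z 0.0705 dir 4.24 o [ 0.5643 -0.3213] y [-0.3634 -0.2702] x [0.5403 0.5874]
```

```bash
cat >> h.py <<'E'
def q(h,flip=0):
    "tool down; mallet heading h deg -> tool x yaw = h+180 (flip: h)"
    a=np.radians(h+(0 if flip else 180))/2
    return np.array([0,np.cos(a),np.sin(a),0])
E
python3 - <<'E'
from h import *
for f in (0,1):
    for p,h in(((.3,.33,.38),90),((.459,-.053,.3),57),((.459,-.053,.006),57),((.446,-.15,.03),7.6),((.446,-.21,.03),7.6),((.446,-.15,.2),7.6)):
        s=ctrl.ik(np.array(p),q(h,f)); print(f,p,None if s is None else np.round(s,2))
E
```

```text
0 (0.3, 0.33, 0.38) [-0.41  0.14 -0.57  1.65  0.08  1.37  2.15]
0 (0.459, -0.053, 0.3) [-0.11  0.2   0.21  1.79 -0.04  1.16  2.68]
0 (0.459, -0.053, 0.006) [ 0.28  0.61 -0.31  2.18  0.45  0.42  2.16]
0 (0.446, -0.15, 0.03) [ 0.32  0.56 -0.07  2.14  0.09  0.45  1.89]
0 (0.446, -0.21, 0.03) [ 0.4   0.58 -0.02  2.08  0.02  0.48  2.07]
0 (0.446, -0.15, 0.2) [-0.05  0.32  0.44  1.94 -0.17  0.91  2.18]
1 (0.3, 0.33, 0.38) [-0.99  0.12  0.12  1.65 -0.02  1.36 -0.87]
1 (0.459, -0.053, 0.3) [-0.37  0.22  0.55  1.79 -0.12  1.16 -0.36]
1 (0.459, -0.053, 0.006) [-0.02  0.6   0.13  2.18 -0.2   0.37 -0.31]
1 (0.446, -0.15, 0.03) [ 0.04  0.59  0.35  2.14 -0.43  0.48 -0.72]
1 (0.446, -0.21, 0.03) [ 0.    0.66  0.6   2.09 -0.67  0.59 -0.36]
1 (0.446, -0.15, 0.2) [-0.42  0.46  1.02  1.95 -0.47  0.99 -0.61]
```

```bash
python3 - <<'E'
from h import *
ctrl.movep(np.array([.3,.33,.38]),q(80,1)); print(get_state()["time"])
g=np.array([.459,-.054,.25])
ctrl.movep(g,q(57,1)); print(get_state()["time"])
g[2]=.10; ctrl.movel(g,max_speed=.3)
s=get_state(); print(s["time"],s["tcp_pos"].round(4),s["contact_force"].round(2),s["qpos"].round(2))
ims=[]
for cam in("top","scene"): ims.append(vision.grab_frame(cam)[0])
cv2.imwrite("pics/c.png",np.hstack([cv2.resize(ims[0][150:330,120:320],None,fx=2,fy=2),cv2.resize(ims[1][130:310,100:300],None,fx=2,fy=2)]))
E
```

```text
1.9083
3.5083
4.1583 [ 0.4597 -0.0539  0.1007] [-0.44  0.01  0.27] [-0.35  0.49  0.6   2.1  -0.44  0.68 -0.03]
```

View pics/c.png

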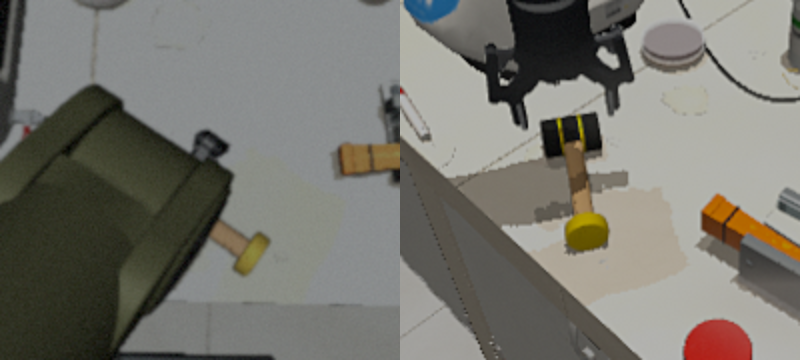

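The fingers straddle the handle direction, with the knob at about (252,255) in the left panel. The alignment looks right, so I'll descend, grip and lift.

```bash
python3 - <<'E'
from h import *
g=np.array([.459,-.054,.007]); ctrl.movel(g,max_speed=.12)
s=get_state(); print(s["time"],s["tcp_pos"].round(4),s["contact_force"].round(2))
ctrl.close_gripper(force=110)
s=get_state(); print(s["time"],s["tcp_pos"].round(4),s["contact_force"].round(2),s["width"],s["gripper_force"])
g[2]=.12; ctrl.movel(g,max_speed=.2)
s=get_state(); print(s["time"],s["tcp_pos"].round(4),s["contact_force"].round(2),s["wrist_torque"].round(3),s["width"],s["gripper_force"])
E
```

```text
5.1833 [ 0.4594 -0.0541  0.0076] [ 0.14 -0.05  0.44]
5.7917 [ 0.4591 -0.0539  0.0075] [-1.55 -0.42  7.79] 0.020619495989881637 107.41091966629028
6.5083 [ 0.4584 -0.0535  0.1192] [-0.09  0.97 -2.86] [-0.007  0.024  0.048] 0.020294021881630285 107.64207601547241
```

```bash
cat >> h.py <<'E'
yaw=7.6; ey=np.array([-np.sin(np.radians(yaw)),np.cos(np.radians(yaw)),0]); ex=np.array([ey[1],-ey[0],0])
B=np.array([.511,-.216,0])
def hit(gap,z=.028): "TCP for head face `gap` m from measured butt"
def hit(gap,z=.028): return B+ey*(.035+gap)-ex*.065+np.array([0,0,z])
E
sed -i '/"TCP for head/d' h.py
python3 - <<'E'
from h import *
ctrl.movep(hit(.05,.12),q(yaw,1)); ctrl.movel(hit(.05),max_speed=.15)
s=get_state(); print(s["time"],s["tcp_pos"].round(4),hit(.05).round(4),s["contact_force"].round(2),s["eef_rot"],q(yaw,1),s["qpos"].round(2))
for cam in("top","scene"):
    img,d,X=cloud(cam); x,y,z=X[...,0],X[...,1],X[...,2]
    hsv=cv2.cvtColor(img,cv2.COLOR_BGR2HSV)
    if cam=="scene": cv2.imwrite("pics/d.png",np.hstack([a,cv2.resize(img[150:330,120:320],None,fx=2,fy=2)]))
    else: a=cv2.resize(img[150:330,180:380],None,fx=2,fy=2)
    with np.errstate(invalid='ignore'):
        for n,m in (("head",(hsv[...,2]<70)&(x>.47)&(x<.55)&(y>-.21)&(y<-.08)&(z>.02)&(z<.09)),("knob",(hsv[...,0]>20)&(hsv[...,0]<38)&(hsv[...,1]>150)&(x>.3)&(x<.40)&(y>-.25)&(y<-.08)),("wedge",(hsv[...,0]<22)&(hsv[...,1]>130)&(x>.48)&(x<.55)&(y>-.3)&(y<-.19)&(z>.05))):
            p=X[m]; 
            if len(p)>10: print(cam,n,len(p),np.percentile(p,[2,50,98],axis=0).round(4).tolist())
E
```

```text
7.8 [ 0.4356 -0.1403  0.0283] [ 0.4353 -0.1403  0.028 ] [ 0.96 -0.78 -1.75] [1.05140316e-06 9.97772330e-01 6.67109294e-02 1.73259377e-04] [0.         0.99780147 0.0662739  0.        ] [-0.18  0.66  0.68  2.18 -0.79  0.57 -0.35]
top head 250 [[0.4933, -0.1598, 0.0551], [0.5123, -0.1205, 0.0655], [0.5237, -0.0958, 0.0706]]
top knob 42 [[0.3596, -0.1313, 0.4798], [0.3732, -0.0979, 0.5379], [0.3949, -0.0818, 0.5742]]
top wedge 437 [[0.4988, -0.2975, 0.0583], [0.5127, -0.252, 0.0618], [0.5251, -0.2149, 0.0651]]
scene head 352 [[0.4823, -0.1693, 0.0292], [0.5015, -0.1626, 0.0642], [0.5223, -0.1118, 0.0695]]
scene knob 363 [[0.3393, -0.1759, 0.0285], [0.3473, -0.1577, 0.0601], [0.3755, -0.0963, 0.4504]]
scene wedge 426 [[0.497, -0.2979, 0.0514], [0.5138, -0.2519, 0.0609], [0.5275, -0.219, 0.0634]]
```

View pics/d.png

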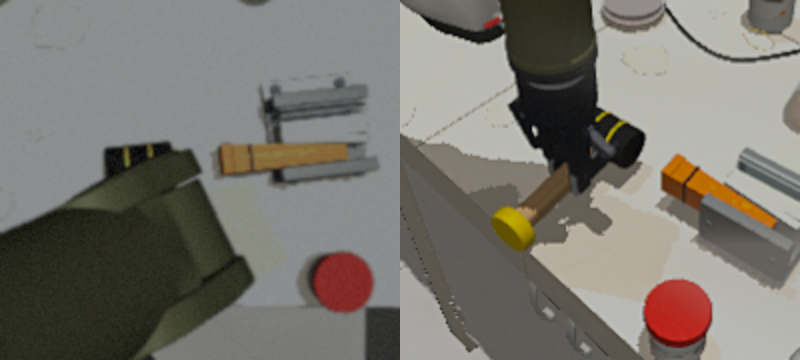

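The left panel shows the head at (140,155), lined up with the wedge butt at (220,158). In the scene panel the mallet is level and gripped mid-handle. The measured face position matches the prediction, so I'll start tapping.

```bash
cat >> h.py <<'E'
def wedge():
    r=[]
    for cam in("top","scene"):
        img,d,X=cloud(cam); x,y,z=X[...,0],X[...,1],X[...,2]; hsv=cv2.cvtColor(img,cv2.COLOR_BGR2HSV)
        with np.errstate(invalid='ignore'): p=X[(hsv[...,0]<22)&(hsv[...,1]>130)&(x>.48)&(x<.55)&(y>-.3)&(y<-.19)&(z>.055)]
        r.append(np.percentile(p[:,1],98).round(4) if len(p)>9 else None)
    return r,img
E
python3 - <<'E'
from h import *
ctrl.movel(hit(.015),max_speed=.15)
print(wedge()[0])
for e in(-.010,-.018,-.025):
    ctrl.movel(hit(e),max_speed=.15)
    s=get_state(); print(e,s["time"],((s["tcp_pos"]-hit(0))@ey).round(4),s["contact_force"].round(2),s["wrist_torque"].round(2))
    ctrl.movel(hit(e+.022),max_speed=.15)
    print(wedge()[0])
E
```

```text
[np.float64(-0.2019), np.float64(-0.2175)]
-0.01 8.7 -0.0099 [-0.37 -0.04 -2.76] [ 0.05 -0.04  0.07]
[np.float64(-0.2005), np.float64(-0.2312)]
-0.018 9.45 -0.0187 [-0.3  -0.29 -2.31] [ 0.06  0.   -0.04]
[np.float64(-0.1956), np.float64(-0.2406)]
-0.025 10.1917 -0.0257 [-0.27 -0.26 -2.59] [-0.01  0.02 -0.04]
[np.float64(-0.2001), np.float64(-0.2459)]
```

```bash
python3 - <<'E'
from h import *
for e in(-.030,-.033,-.036):
    ctrl.movel(hit(e),max_speed=.12)
    s=get_state(); print(e,s["time"],((s["tcp_pos"]-hit(0))@ey).round(4),s["contact_force"].round(2),s["wrist_torque"].round(2))
    F=-s["contact_force"]@ey
    ctrl.movel(hit(e+.025),max_speed=.15)
    r,img=wedge(); print(r)
    if abs(F)>10: break
ctrl.movel(hit(.02),max_speed=.2)
img=vision.grab_frame("scene")[0]; t=vision.grab_frame("top")[0]
cv2.imwrite("pics/e.png",np.hstack([cv2.resize(t[190:280,260:360],None,fx=4,fy=4),cv2.resize(img[210:300,230:330],None,fx=4,fy=4)]))
E
```

```text
-0.03 10.9667 -0.0275 [-1.99  8.9   0.53] [ 1.6  -0.12  0.5 ]
[np.float64(-0.1923), np.float64(-0.2457)]
-0.033 11.7667 -0.0279 [-2.6  15.09  4.79] [2.87 0.09 0.86]
[np.float64(-0.1978), np.float64(-0.2457)]
```

View pics/e.png

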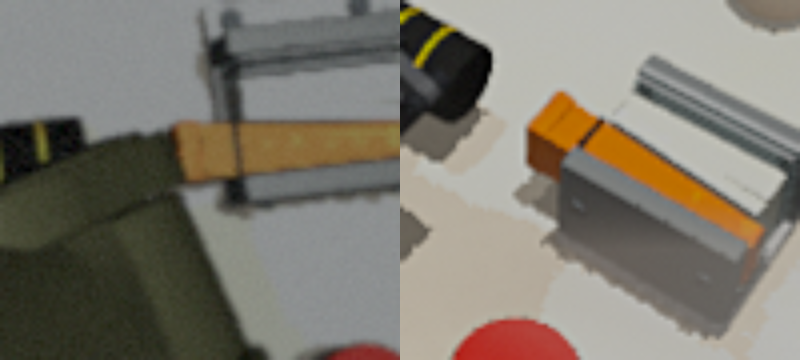

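Both views show the black line at the clamp's left side, at (236,135) in the left panel. The wedge didn't move between the last two taps while the force rose to 15 N, so it is tight. I'll lay the mallet back where it was.

```bash
python3 - <<'E'
from h import *
ctrl.movel(hit(.05,.06),max_speed=.2)
g=np.array([.459,-.054,.10]); ctrl.movep(g,q(57,1)); g[2]=.03; ctrl.movel(g,max_speed=.15)
img,d,X=cloud("scene"); cv2.imwrite("pics/f.png",cv2.resize(img[130:310,100:300],None,fx=2,fy=2))
for z in np.arange(.018,.004,-.002):
    g[2]=z; ctrl.movel(g,max_speed=.04); s=get_state(); F=s["contact_force"]
    print(round(z,3),s["time"],s["tcp_pos"].round(4),F.round(2),s["wrist_torque"].round(2))
    if F[2]>1 or z<.0075: break
E
```

```text
0.018 14.5333 [ 0.4589 -0.054   0.0179] [ 0.22 -0.86 -1.95] [ 0.02 -0.02 -0.04]
0.016 14.7833 [ 0.459 -0.054  0.016] [ 0.09 -0.48 -2.18] [ 0.02 -0.01  0.02]
0.014 15.0333 [ 0.4589 -0.054   0.0139] [ 0.44  0.48 -1.64] [-0.03 -0.01  0.01]
0.012 15.2833 [ 0.4589 -0.054   0.0119] [-0.94  0.45 -1.72] [-0.03  0.06 -0.03]
0.01 15.5333 [ 0.4589 -0.054   0.0099] [ 0.84 -0.19 -1.2 ] [ 0.01 -0.01  0.06]
0.008 15.7833 [ 0.4589 -0.054   0.0079] [ 0.14  1.13 -1.88] [-0.01 -0.04 -0.  ]
0.006 16.0333 [ 0.4591 -0.054   0.0074] [-4.53  1.44 21.85] [0.21 1.05 0.05]
```

View pics/f.png

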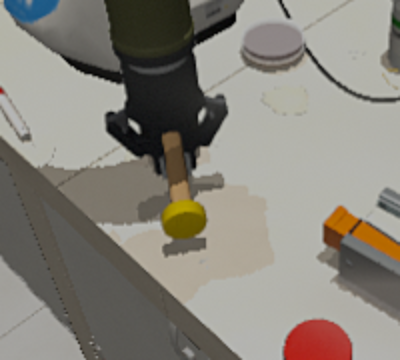

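The mallet hung level above its spot and is now on the bench. I'll release it, back off and check.

```bash
python3 - <<'E'
from h import *
g=np.array([.459,-.054,.0075]); ctrl.movel(g,max_speed=.02); print(get_state()["contact_force"].round(1))
ctrl.ungrasp(); ctrl.movel(np.array([.459,-.054,.2]),max_speed=.15)
ctrl.movep(np.array([.33,.25,.38]),q(70,1)); ctrl.pause(.5)
s=get_state(); print(s["time"],s["tcp_pos"].round(3),s["width"],s["contact_force"].round(1))
t=vision.grab_frame("top")[0]; i=vision.grab_frame("scene")[0]
cv2.imwrite("pics/g.png",np.hstack([cv2.resize(t[90:330,120:400],None,fx=1.4,fy=1.4),cv2.resize(i[90:330,100:380],None,fx=1.4,fy=1.4)]))
E
python3 meas.py | grep -v wall
python3 - <<'E'
import sys; sys.path.insert(0,'.')
from h import *
for c in("top","scene"):
    _,_,X=cloud(c)
    for r in models.masks_of(c,"flask")[:1]: print(c,np.nanmedian(X[r["mask"]],0).round(3))
E
```

```text
[1.6 0.6 2.3]
20.2667 [0.33 0.25 0.38] 0.08519196878339737 [-0.4  0.2  0.6]
top mallet n 1605 zmax 0.0497
head rect [0.4934 0.0017] [0.0448 0.0681] 57.001949310302734
knob 5 [ 0.4264 -0.1374]
wood 672 z top [0.0349 0.0375] heading 57.45 [ 0.4489 -0.0675]
 along [-0.0771  0.1059]  mid grip [ 0.4592 -0.0513] [ 0.4582 -0.0528] head lateral [-0.0345  0.0336]
wedge top z 0.0618
 butt y max [-0.2433 -0.2412]  x range butt [0.5015 0.5283]
scene mallet n 1166 zmax 0.0478
head rect [ 0.4919 -0.003 ] [0.0413 0.0681] 56.52444839477539
knob 303 [ 0.4093 -0.1317]
wood 353 z top [0.0342 0.0359] heading 55.05 [ 0.4498 -0.0672]
 along [-0.0811  0.097 ]  mid grip [ 0.4589 -0.0543] [ 0.4546 -0.0604] head lateral [-0.0318  0.036 ]
wedge top z 0.0611
 butt y max [-0.2469 -0.2427]  x range butt [0.5002 0.5296]
top [ 0.709 -0.251  0.043]
scene [ 0.705 -0.264  0.04 ]
```

View pics/g.png

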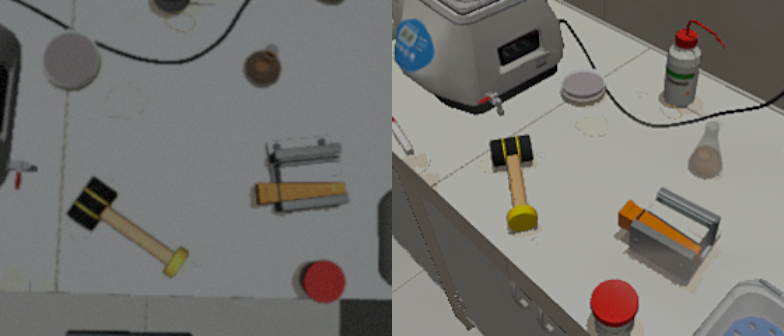

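The mallet lies flat at (130,225) in the left panel. The wedge is home at (300,190) with its line at the clamp side, and the flask at (262,66) has not moved.

```bash
python3 -c "
from station import ticket
print(ticket.close_job())"
```

```text
the job is handed in; nothing more can be done
None
```

The wedge is tapped tight with its black line at the clamp's side, the mallet lies flat on the bench, the flask has not moved, and the job is handed in after about 20 s of robot time.

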